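Load the preheat dock and start it

ROBOT

A 6-joint arm with a two-finger parallel gripper is mounted at the origin on the work surface. World frame = base frame: x ahead of the robot, y to its left, z up, the work surface at z = 0. Lengths are in m, angles in rad, forces in N, time in s.
With the tool pointing down it reaches from about 0.35 to 0.975 m from the base axis. Payload 7.1 kg.
Tool frame: the origin (TCP) lies midway between the tips of the shut fingers; the grasp point (between the pads) lies 19 mm behind it; z points along the fingers, x is the direction in which the jaws open and shut, and the axes are right-handed (so a half turn about z gives the same grasp; the last joint's range is limited). The gripper opens to 88 mm and grips with 3 to 60 N. Pads are 20 mm wide; open, the fingers measure 115 mm over their backs; the gripper's body (75 mm by 178 mm) begins 61 mm behind the grasp point.
Start: joints at [-1.352, 0.423, 1.63, -0, 1.089, -0.019], TCP at [0.147, -0.607, 0.223] pointing down, gripper open.
Joint ranges: [-3, 3], [-0.9, 2.11], [0.09, 2.58], [-1.31, 4.45], [0.11, 2.69], [-2.54, 2.54]. Speed limits (rad/s): [2.39, 2.39, 3.01, 3.14, 3.14, 3.14].

INTERFACE

Orientations are given as a unit quaternion [w, x, y, z].
In Python, from station import move_pose, movel, movej, command_gripper, wait, inverse_kinematics, read_camera, camera_info, MotionError, job_done, get_time, get_joint_pos, get_qvel, get_effort, get_tcp_pos, get_ee_rot, get_ft_force, get_ft_torque, get_grip_width gives the robot as it stands. Calls block until the motion is done:
- move_pose(position, orientation): joint-space move of the TCP to a pose.
- movel(position, frame=None, v=0.15, until_force=None): straight line of the TCP; frame=None keeps the orientation; v is the mean speed in m/s. With until_force (N) it stops when the force on the tool has changed by that much, and returns True; else False.
- movej(angles): joint-space move.
- command_gripper(opening): opening from 0.0 (shut) to 1.0 (fully open); the grip force is fixed at half the most; returns when the fingers have stopped.
- wait(seconds).
- inverse_kinematics(position, orientation): joint angles nearest the present ones, or None.
- read_camera(name): name is "scene" or "top" or "wrist"; returns the picture (384x512x3 uint8, red, green, blue); there is no depth.
- camera_info(name): a dict with "intrinsics" (3x3 intrinsics, pixels), "T" (4x4, takes a point from camera to world coordinates); the wrist camera has in their place "tool_from_camera" (4x4, takes a point from camera to tool coordinates, whose origin is the TCP and whose axes are the tool frame's). Camera axes: x right, y up, looking along -z (the intrinsics and any distortion apply to the point x, -y, -z); pixel columns grow to the right and rows downward; lengths in m; the calibration is good to about 2 mm. The wrist camera is an equidistant fisheye: a pixel r from the principal point sees the ray r / f radians off the axis. A picture is of the moment at which its call begins: read the wrist's pose just before it. camera_info takes no time and is no camera call.
A pose or a line that the arm cannot do raises MotionError and nothing moves.
- job_done(): hands the job in, once; it reports no verdict.
Readings, each from a call of its own:
- get_time(): time.
- get_joint_pos(): joint angles.
- get_qvel(): joint speeds.
- get_effort(): joint torques, N m.
- get_tcp_pos(): TCP position.
- get_ee_rot(): TCP orientation.
- get_ft_force(): force on the tool from outside, world axes, zero at the start.
- get_ft_torque(): the same for the moment, N m.
- get_grip_width(): opening from 0.0 (shut) to 1.0 (fully open).
Only numpy, scipy, OpenCV 4.12 (cv2) and the standard library are available. Lean on these libraries where they do the work, as an engineer would, in place of code of your own. Each camera call takes 0.05 s, during which the arm holds its last target. There are 200 camera calls.

TASK

Switch the preheater off first. With it off, slide every sample barrel standing on the bench into a slot of the slotted steel dock, any slot, so that its flange lies under the plate and it stands upright, fully home against the end of the slot; then move the plug module from its parking stand into the console's socket, pressed fully home, and last switch the preheater on again. Leave the other things on the bench alone.

Things in the scene. Friction and masses are not known exactly. Their poses are not given: they have to be found in the camera images.
- dock: Fixed steel dock: plate 350 mm wide (y), underside 13, top 21 mm above the bench, which is the floor under it. Four open slots, 40 mm wide, 78 mm pitch, open to its -x (robot's side). Tongues between them are pointed: mouths taper from 78 to 40 mm between x = -54 and -35 mm. Slot ends at x = +19.5. Housing 30 mm high at x = 55 to 110. Origin: on the bench, amid the seats; z up
- seat1 (a point): Point on the bench at which the axis of a barrel stands when fully home in slot 1 of the dock (slots counted from the dock's +y end; y = 117 mm in the dock's frame, x = 0). Axes as the dock
- seat2 (a point): Point on the bench at which the axis of a barrel stands when fully home in slot 2 of the dock (slots counted from the dock's +y end; y = 39 mm in the dock's frame, x = 0). Axes as the dock
- seat3 (a point): Point on the bench at which the axis of a barrel stands when fully home in slot 3 of the dock (slots counted from the dock's +y end; y = -39 mm in the dock's frame, x = 0). Axes as the dock
- seat4 (a point): Point on the bench at which the axis of a barrel stands when fully home in slot 4 of the dock (slots counted from the dock's +y end; y = -117 mm in the dock's frame, x = 0). Axes as the dock
- barrel1: Sample barrel, plain steel, about 0.4 kg, standing upright on its flange: flange 60 mm diameter and 8 mm thick at the bottom, above it a round body 36 mm diameter up to 90 mm height; dark bore on top. Three or four such barrels are present, standing between the robot and the dock. Origin: centre of the flange's underside; z along its axis, up
- barrel2: Sample barrel, plain steel, about 0.4 kg, standing upright on its flange: flange 60 mm diameter and 8 mm thick at the bottom, above it a round body 36 mm diameter up to 90 mm height; dark bore on top. Three or four such barrels are present, standing between the robot and the dock. Origin: centre of the flange's underside; z along its axis, up
- barrel3: Sample barrel, plain steel, about 0.4 kg, standing upright on its flange: flange 60 mm diameter and 8 mm thick at the bottom, above it a round body 36 mm diameter up to 90 mm height; dark bore on top. Three or four such barrels are present, standing between the robot and the dock. Origin: centre of the flange's underside; z along its axis, up
- barrel4: Sample barrel, plain steel, about 0.4 kg, standing upright on its flange: flange 60 mm diameter and 8 mm thick at the bottom, above it a round body 36 mm diameter up to 90 mm height; dark bore on top. Three or four such barrels are present, standing between the robot and the dock. Origin: centre of the flange's underside; z along its axis, up
- console: Fixed white control console, 120 mm (x) by 240 mm (y) by 50 mm high, with a rectangular socket hole in its top towards +y and a black-knobbed toggle switch on a grey block towards -y. Origin: centre of its underside; z up
- socket (a point): Middle of the mouth of the socket hole, level with the console's top (50 mm above the bench). The hole is 29 mm along x and 39 mm along y, 34 mm deep, with a 3 mm lead-in chamfer. Axes as the console; z up
- switch (a joint): Toggle switch angle: 0 off (leans to the console's -x), 1.0 on (leans to its +x), both stops; symmetric about vertical. Starts on, stays where left; about 1 N at the knob moves it. Pivot 72 mm above the bench, at x = 0, y = -65 mm of the console, axis along the console's y; 70 mm from pivot to knob centre
- switch_tip (a point): Centre of the switch's black ball knob, 26 mm diameter, on a 10 mm rod
- stand: Fixed grey parking stand, 80 mm (x) by 90 mm (y) by 40 mm high, with a loose rectangular through hole 34 by 44 mm in which the plug module hangs. Origin: centre of its underside; z up
- module: Plug module, 74 mm tall, 0.18 kg: grey stem 26 (x) by 36 (y) by 30 mm long below, black head 40 (x) by 56 (y) by 44 mm high above, pale label on top. Starts upright in the stand, stem in the hole, head on the stand's top; grip the head across x. Fits the socket with its x along the console's x, either way round. Origin: centre of the stem's lower end; z up
- shoulder (a point): Point of the module on its axis at the head's underside, 30 mm above its origin; it meets the socket point when the module is fully home. Axes as the module
- beaker: Glass beaker, 84 mm wide, 100 mm high; leave alone. Origin: centre of its underside
- gauge: Dial thickness gauge on a black base 100 by 160 mm, 180 mm high; leave alone. Origin: centre of its underside
- jar: White jar, 70 mm wide, 90 mm high; leave alone. Origin: centre of its underside
- brush: Bench brush lying at the far left; leave alone. Origin: at the underside, near its middle
Not all that is in view belongs to the job. What is shaped like the module but red is not meant.

How it is judged:
On the way, in this order (a step that is already met when the one before it is completed fails the run):
1. the switch is off (value of joint switch below 0.15 rad), for 0.2 s.
2. with the switch off, every barrel stands home in a slot of the dock ((horizontal distance between barrel1 and seat1 below 0.007 m or horizontal distance between barrel1 and seat2 below 0.007 m or horizontal distance between barrel1 and seat3 below 0.007 m or horizontal distance between barrel1 and seat4 below 0.007 m) and height (world z) of each of barrel1, barrel2, barrel3, barrel4 below 0.004 m and angle between each of barrel1, barrel2, barrel3, barrel4's own z axis and vertical below 0.06 rad and (horizontal distance between barrel2 and seat1 below 0.007 m or horizontal distance between barrel2 and seat2 below 0.007 m or horizontal distance between barrel2 and seat3 below 0.007 m or horizontal distance between barrel2 and seat4 below 0.007 m) and (horizontal distance between barrel3 and seat1 below 0.007 m or horizontal distance between barrel3 and seat2 below 0.007 m or horizontal distance between barrel3 and seat3 below 0.007 m or horizontal distance between barrel3 and seat4 below 0.007 m) and (horizontal distance between barrel4 and seat1 below 0.007 m or horizontal distance between barrel4 and seat2 below 0.007 m or horizontal distance between barrel4 and seat3 below 0.007 m or horizontal distance between barrel4 and seat4 below 0.007 m) and value of joint switch below 0.15 rad), for 0.2 s.
3. with the switch still off, the plug module is fully home in the socket (z of shoulder in the frame of socket below 0.004 m and horizontal distance between shoulder and socket below 0.005 m and angle between module's own z axis and vertical below 0.06 rad and value of joint switch below 0.15 rad), for 0.2 s.
4. the switch is on again (value of joint switch above 0.85 rad), for 0.2 s.
At the end, for the whole second after the job is handed in: Every barrel present stands upright on the bench (underside below 4 mm, tilt under 0.06 rad) within 7 mm of a seat point of the dock; the module's shoulder is within 4 mm of the socket's mouth in height and 5 mm sideways, upright; the switch is above 0.85 rad; all is at rest ((horizontal distance between barrel1 and seat1 below 0.007 m or horizontal distance between barrel1 and seat2 below 0.007 m or horizontal distance between barrel1 and seat3 below 0.007 m or horizontal distance between barrel1 and seat4 below 0.007 m) and height (world z) of each of barrel1, barrel2, barrel3, barrel4 below 0.004 m and angle between each of barrel1, barrel2, barrel3, barrel4, module's own z axis and vertical below 0.06 rad and (horizontal distance between barrel2 and seat1 below 0.007 m or horizontal distance between barrel2 and seat2 below 0.007 m or horizontal distance between barrel2 and seat3 below 0.007 m or horizontal distance between barrel2 and seat4 below 0.007 m) and (horizontal distance between barrel3 and seat1 below 0.007 m or horizontal distance between barrel3 and seat2 below 0.007 m or horizontal distance between barrel3 and seat3 below 0.007 m or horizontal distance between barrel3 and seat4 below 0.007 m) and (horizontal distance between barrel4 and seat1 below 0.007 m or horizontal distance between barrel4 and seat2 below 0.007 m or horizontal distance between barrel4 and seat3 below 0.007 m or horizontal distance between barrel4 and seat4 below 0.007 m) and z of shoulder in the frame of socket below 0.004 m and horizontal distance between shoulder and socket below 0.005 m and value of joint switch above 0.85 rad and linear speed of each of barrel1, barrel2, barrel3, barrel4, module below 0.02 m/s); the robot touches nothing.
It fails at once if the beaker is pushed more than 30 mm (distance of beaker from where it was at the start of the episode above 0.03 m).
It fails at once if the gauge is pushed more than 30 mm (distance of gauge from where it was at the start of the episode above 0.03 m).
It fails at once if the jar is pushed more than 30 mm (distance of jar from where it was at the start of the episode above 0.03 m).
It fails at once if the brush is pushed more than 30 mm (distance of brush from where it was at the start of the episode above 0.03 m).
Of barrel1, barrel2, barrel3, barrel4 only 3 to 4 are there at a start; the rules pass over those that are not, and their reading is None.
At some moment in a run one of barrel1, barrel2, barrel3, barrel4 may be knocked a few centimetres aside while the robot is not near it.
It also fails if it takes over 210 s, if anything falls off the work surface, if the arm or the gripper's body presses on something with over 40 N, if the wrist force passes 120 N, or if a joint passes its speed limit or range.

## Working session

There is one attempt and no reset: what is moved stays moved. The work goes in short steps, each a Python script; the robot and the scene stay as the last script left them, time stands still between calls to the robot, and variables do not carry over. Pictures are saved under pics/ and viewed, about 12 in all and at most 16, crops included, and the job is handed in when it is done.

```bash
ls; mkdir -p pics; python3 - <<'E'
from station import *
import cv2
for n in ("scene","top"):
    im=read_camera(n); cv2.imwrite(f"pics/{n}0.png",cv2.cvtColor(im,cv2.COLOR_RGB2BGR)); 
    c=camera_info(n); print(n,c)
print(camera_info("wrist"),get_time(),get_ee_rot())
E
```

```text
pics
scene {'intrinsics': array([[378.82736605,   0.        , 253.3574485 ],
       [  0.        , 378.82736605, 188.00696984],
       [  0.        ,   0.        ,   1.        ]]), 'T': array([[ 0.67250524, -0.51091168,  0.5354493 ,  1.11515111],
       [ 0.74005173,  0.45664749, -0.49375754, -0.57494629],
       [ 0.00775491,  0.72831471,  0.6851989 ,  0.86513733],
       [ 0.        ,  0.        ,  0.        ,  1.        ]])}
top {'intrinsics': array([[494.00307855,   0.        , 254.12479193],
       [  0.        , 494.00307855, 196.95004158],
       [  0.        ,   0.        ,   1.        ]]), 'T': array([[ 1.10122693e-03,  9.88357659e-01, -1.52144420e-01,
         2.91009087e-01],
       [-9.99990244e-01,  4.37556624e-04, -4.39551935e-03,
        -3.86704081e-02],
       [-4.27777341e-03,  1.52147776e-01,  9.88348499e-01,
         1.71814453e+00],
       [ 0.00000000e+00,  0.00000000e+00,  0.00000000e+00,
         1.00000000e+00]])}
{'intrinsics': array([[297.31863964,   0.        , 260.06270611],
       [  0.        , 297.31863964, 192.03464583],
       [  0.        ,   0.        ,   1.        ]]), 'tool_from_camera': array([[ 9.99999907e-01, -4.20353724e-04, -9.74663211e-05,
         9.87413576e-04],
       [-4.29938908e-04, -9.51390318e-01, -3.07987464e-01,
        -8.40010773e-02],
       [ 3.67351630e-05,  3.07987477e-01, -9.51390410e-01,
        -1.63024108e-01],
       [ 0.00000000e+00,  0.00000000e+00,  0.00000000e+00,
         1.00000000e+00]])} 0.1 [-4.38595995e-04  7.85985146e-01 -6.18244995e-01 -5.33022596e-04]
```

View pics/scene0.png

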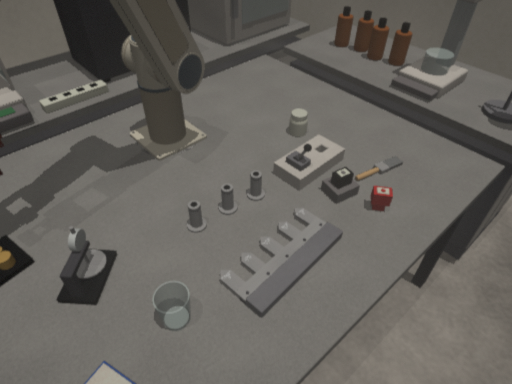

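View pics/top0.png

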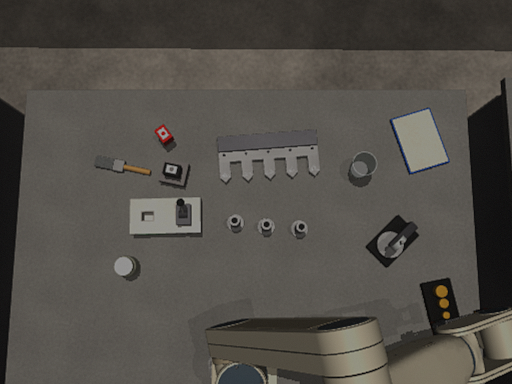

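The scene view shows three barrels at (195,215), (228,198) and (256,185), with the dock in front of them. The console is at (310,160) with its switch near (300,155), and the module in its stand is at (341,180). The red decoy is at (382,197). In the top view, the barrels are at (235,222), (266,227) and (300,228). Next I'll zoom the top view for measuring.

```bash
cat > h.py <<'E'
from station import *
import numpy as np, cv2
from scipy.spatial.transform import Rotation as R
def grab(n,name=None):
    im=cv2.cvtColor(read_camera(n),cv2.COLOR_RGB2BGR)
    if name: cv2.imwrite(f"pics/{name}.png",im)
    return im
def ray(n,u,v,pose=None):
    c=camera_info(n);K=c["intrinsics"]
    a=(u-K[0,2])/K[0,0]; b=(v-K[1,2])/K[1,1]
    if n=="wrist":
        th=np.hypot(a,b); s=np.sin(th)/th if th>1e-9 else 1
        d=np.array([a*s,-b*s,-np.cos(th)])
        p,q=pose; T=np.eye(4); T[:3,:3]=R.from_quat(np.roll(q,-1)).as_matrix(); T[:3,3]=p
        T=T@c["tool_from_camera"]
    else: d=np.array([a,-b,-1.]); T=c["T"]
    return T[:3,3],T[:3,:3]@d
def onz(n,u,v,z,pose=None):
    o,d=ray(n,u,v,pose); return (o+d*(z-o[2])/d[2])[:2]
def pose(): return np.array(get_tcp_pos()),np.array(get_ee_rot())
def down(ax):
    "tool pointing down with jaw axis at angle ax (world)"
    q=(R.from_euler('z',ax)*R.from_euler('x',np.pi)).as_quat(); return np.roll(q,1)
E
python3 - <<'E'
import cv2
im=cv2.imread("pics/top0.png")
cv2.imwrite("pics/top0z.png",cv2.resize(im[115:275,85:341],None,fx=3.1,fy=3.1,interpolation=cv2.INTER_CUBIC))
E
```

```text
(no output)
```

View pics/top0z.png

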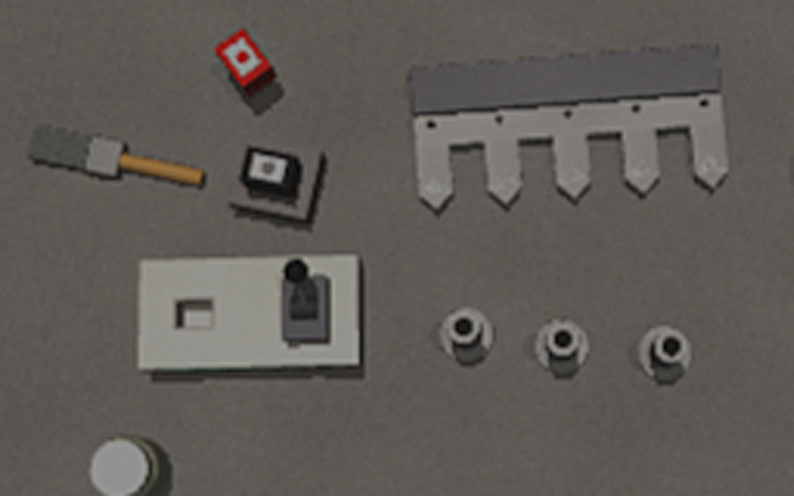

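```bash
python3 - <<'E'
from h import *
def Z(x,y,z): return onz("top",85+(x+.5)/3.1-.5,115+(y+.5)/3.1-.5,z)
np.set_printoptions(precision=4,suppress=True)
for p in [(464,327),(563,340),(671,346)]: print("barrel",Z(*p,.09))
t=np.array([Z(*p,.021) for p in [(436,212),(505,206),(573,200),(641,194),(711,189)]])
s=np.array([Z(*p,.021) for p in [(467,147),(536,141),(605,135),(673,130)]])
# rigid 2D fit
A=np.array([(-.054,y) for y in (.156,.078,0,-.078,-.156)]+[(.0195,y) for y in (.117,.039,-.039,-.117)]); B=np.vstack([t,s])
a=A-A.mean(0);b=B-B.mean(0); th=np.arctan2((a[:,0]*b[:,1]-a[:,1]*b[:,0]).sum(),(a*b).sum())
M=np.array([[np.cos(th),-np.sin(th)],[np.sin(th),np.cos(th)]]); o=B.mean(0)-M@A.mean(0)
print("dock",o,th,"res",(B-(A@M.T+o)))
for y in (.117,.039,-.039,-.117): print("seat",o+M@[0,y])
c=[Z(*p,.05) for p in [(140,262),(358,256),(358,367),(140,369)]]; print("console",*c,np.mean(c,0))
print("socket",Z(194.5,314,.05))
for z in (.12,.133): print("knob",Z(295,271,z))
print("module",Z(268,168,.084))
m=[Z(*p,.084) for p in [(249,148),(300,155),(298,190),(243,186)]]; print("mod corners",*m)
lab=[Z(*p,.084) for p in [(251,151),(293,154),(289,182),(247,179)]]; print("lab",*lab)
print("jar",Z(120,466,.09))
E
```

```text
barrel [0.4639 0.034 ]
barrel [ 0.45   -0.0717]
barrel [ 0.4437 -0.1867]
dock [ 0.668 -0.082] 0.08085548320054199 res [[-0.0002  0.0004]
 [ 0.0004  0.0004]
 [ 0.001   0.0015]
 [ 0.0016  0.0026]
 [ 0.0011  0.0013]
 [-0.0017 -0.0011]
 [-0.001  -0.0016]
 [-0.0004 -0.0021]
 [-0.0008 -0.0016]]
seat [0.6585 0.0346]
seat [ 0.6648 -0.0431]
seat [ 0.6711 -0.1208]
seat [ 0.6774 -0.1986]
console [0.5399 0.3936] [0.5467 0.1532] [0.4243 0.1511] [0.4219 0.3889] [0.4832 0.2717]
socket [0.4823 0.3315]
knob [0.5199 0.2114]
knob [0.5181 0.2094]
module [0.6385 0.2492]
mod corners [0.6608 0.2706] [0.653  0.2146] [0.6141 0.2159] [0.6185 0.2759]
lab [0.6574 0.2683] [0.6541 0.2223] [0.6229 0.2259] [0.6263 0.2718]
jar [0.3164 0.3958]
```

```bash
python3 - <<'E'
from h import *
p,q=pose(); movel([p[0],p[1],.33])
D=down(np.pi/2)
move_pose([.58,.207,.33],D)
w=pose(); grab("wrist","w_console"); print(w)
command_gripper(0)
movel([.575,.207,.125],v=.2)
print(get_ft_force())
r=movel([.468,.207,.125],v=.06,until_force=10)
print(r,get_tcp_pos(),get_ft_force())
movel([.52,.207,.125]); movel([.52,.207,.33],v=.25)
grab("wrist","w_console2"); grab("scene","s1");print(pose(),get_time())
E
python3 -c "
import cv2,numpy as np
a=cv2.imread('pics/w_console2.png');b=cv2.imread('pics/s1.png')[120:260,170:430]
cv2.imwrite('pics/c2.png',np.vstack([cv2.resize(a,(512,384)),cv2.resize(b,(512,216))[:216]]))"
```

```text
(array([0.58025106, 0.20631159, 0.32999952]), array([ 5.00544333e-05,  7.07520643e-01,  7.06692674e-01, -3.31571279e-05]))
[0.47044906 0.10770755 0.98988844]
True [0.47802252 0.2072051  0.12509909] [ 3.79093347 -0.24114248 -0.08353456]
(array([0.51892881, 0.20668518, 0.32810215]), array([-7.84428916e-05,  7.06848666e-01,  7.07364179e-01, -9.36200311e-04])) 9.725
```

View pics/c2.png

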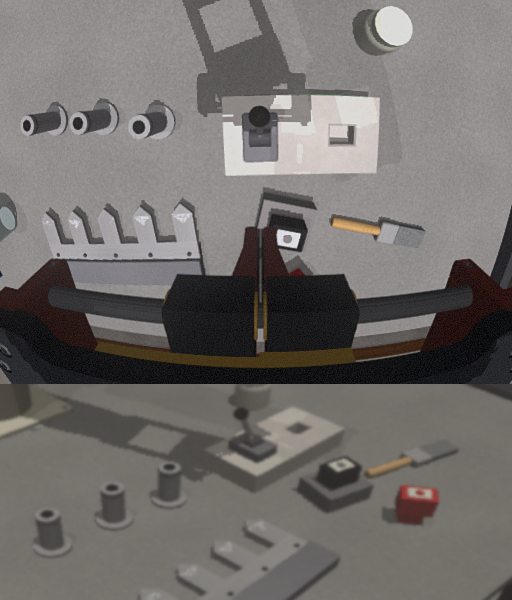

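The switch knob now leans towards the robot at wrist pixel (259,117), so it reads off. The module is at (288,235), the socket hole at (342,134), and the bores at (28,127), (78,125) and (137,127). I'll measure from this second view.

```bash
python3 - <<'E'
from h import *
np.set_printoptions(precision=4,suppress=True)
P=(np.array([0.51892881, 0.20668518, 0.32810215]),np.array([-7.84428916e-05,7.06848666e-01,7.07364179e-01,-9.36200311e-04]))
W=lambda u,v,z: onz("wrist",u,v,z,P)
print("knob",W(259,117,.133)); print("socket",W(342.5,134.5,.05)); print("mod",W(288.5,238,.084))
for p in [(137,127),(78,125),(28,127)]: print("bar",W(*p,.09))
print("con",[W(*p,.05) for p in [(223,97),(379,97),(377,172),(226,175)]])
print("tips",[W(*p,.021) for p in [(181,204),(140,206),(106,208),(74,212),(47,212)]])
E
python3 -c "
import cv2,numpy as np
a=cv2.imread('pics/w_console2.png')
b=cv2.resize(a[80:260,215:395],(540,540),interpolation=cv2.INTER_CUBIC)
cv2.imwrite('pics/c3.png',b)"
```

```text
knob [0.454  0.2039]
socket [0.4825 0.3305]
mod [0.6376 0.2488]
bar [0.4649 0.0299]
bar [ 0.4545 -0.0738]
bar [ 0.4473 -0.1866]
con [array([0.4284, 0.1507]), array([0.421 , 0.3878]), array([0.5405, 0.3933]), array([0.5472, 0.1527])]
tips [array([0.6058, 0.0688]), array([ 0.6105, -0.0095]), array([ 0.6157, -0.0823]), array([ 0.6259, -0.1618]), array([ 0.6282, -0.2379])]
```

View pics/c3.png

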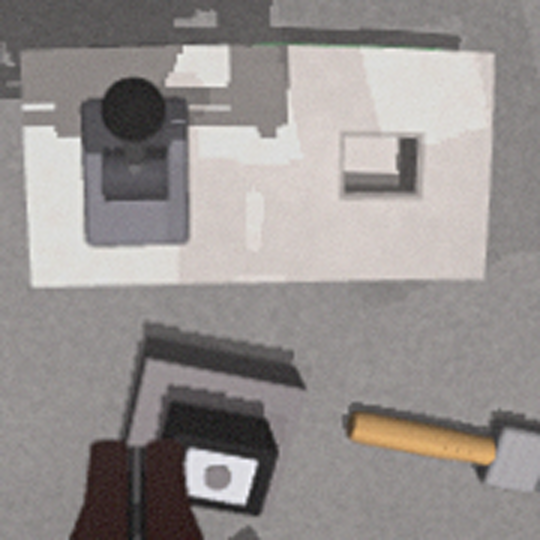

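```bash
python3 - <<'E'
from h import *
move_pose([.73,-.08,.27],down(np.pi/2+.08))
command_gripper(1)
print(pose()); grab("wrist","w_dock")
a=cv2.imread("pics/w_dock.png")
cv2.imwrite("pics/w_dockz.png",cv2.resize(a[0:240,70:450],(760,480),interpolation=cv2.INTER_CUBIC))
E
```

```text
(array([ 0.72997954, -0.07999737,  0.26999441]), array([-1.63757745e-05,  6.78268706e-01,  7.34813964e-01, -4.82786362e-06]))
```

View pics/w_dockz.png

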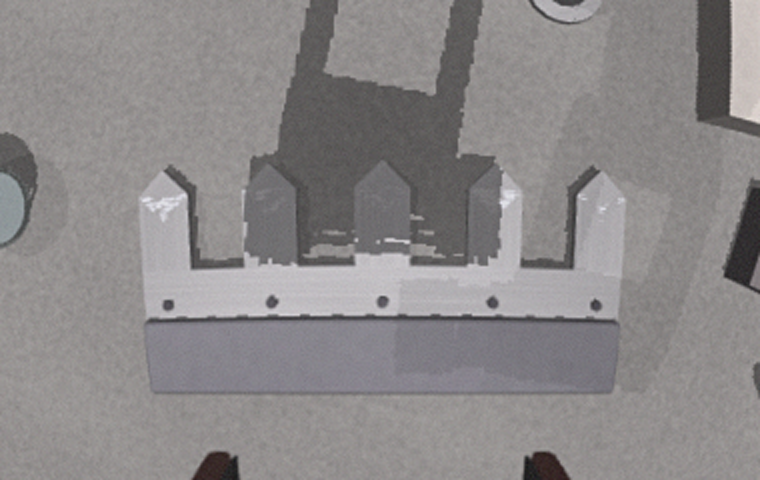

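The tongue tips show at zoomed (164,170), (271,163), (382,159), (497,163) and (603,169), and the slot ends at row 264 or so. The left is the dock's -y end.

```bash
cat >> h.py <<'E'
def fit(A,B):
    A=np.array(A);B=np.array(B);a=A-A.mean(0);b=B-B.mean(0)
    th=np.arctan2((a[:,0]*b[:,1]-a[:,1]*b[:,0]).sum(),(a*b).sum())
    M=np.array([[np.cos(th),-np.sin(th)],[np.sin(th),np.cos(th)]]); o=B.mean(0)-M@A.mean(0)
    return o,th,B-(A@M.T+o)
E
python3 - <<'E'
from h import *
np.set_printoptions(precision=4,suppress=True)
P=(np.array([0.72997954,-0.07999737,0.26999441]),np.array([-1.63757745e-05,6.78268706e-01,7.34813964e-01,-4.82786362e-06]))
W=lambda x,y,z: onz("wrist",70+(x+.5)/2-.5,(y+.5)/2-.5,z,P)
t=[W(*p,.021) for p in [(164,170),(271,163),(382,159),(497,163),(603,169)]]
s=[W(*p,.021) for p in [(218,264),(326,263),(440,263),(548,264)]]
A=[(-.054,y) for y in (-.156,-.078,0,.078,.156)]+[(.0195,y) for y in (-.117,-.039,.039,.117)]
print(*fit(A,t+s))
E
```

```text
[ 0.6695 -0.0841] 0.08195595772170985 [[ 0.0012  0.0007]
 [ 0.0015  0.0011]
 [ 0.0007 -0.0008]
 [ 0.0016  0.0002]
 [ 0.0007  0.0002]
 [-0.0022 -0.0005]
 [-0.0008 -0.0009]
 [-0.0008  0.0002]
 [-0.002  -0.0002]]
```

```bash
cat >> h.py <<'E'
TH=.0815; O=np.array([.669,-.0835]); RM=np.array([[np.cos(TH),-np.sin(TH)],[np.sin(TH),np.cos(TH)]])
SEAT=[O+RM@[0,y] for y in (.117,.039,-.039,-.117)]
def bores(im,P,lim=45):
    "dark round blobs seen by the wrist camera, as world xy at z=.09"
    g=cv2.GaussianBlur(cv2.cvtColor(im,cv2.COLOR_BGR2GRAY),(3,3),0)
    cs,_=cv2.findContours((g<lim).astype(np.uint8),cv2.RETR_LIST,cv2.CHAIN_APPROX_NONE); out=[]
    for c in cs:
        if len(c)<8: continue
        (u,v),(a,b),_=cv2.fitEllipse(c)
        if 6<max(a,b)<40 and min(a,b)>.6*max(a,b) and v<300: out.append(((u,v),(a,b),onz("wrist",u,v,.09,P)))
    return out
E
python3 - <<'E'
from h import *
np.set_printoptions(precision=4,suppress=True)
move_pose([.464,.032,.22],down(TH))
P=pose(); im=grab("wrist","w_b1"); print(P)
for b in bores(im,P): print(b)
E
```

```text
(array([0.4648, 0.032 , 0.2203]), array([0.    , 0.9992, 0.0411, 0.0005]))
((241.8828887939453, 269.151611328125), (9.950141906738281, 12.010598182678223), array([ 0.4515, -0.0745]))
((261.09100341796875, 181.77711486816406), (14.765637397766113, 15.233040809631348), array([0.4649, 0.0322]))
((482.22149658203125, 25.76256561279297), (30.426864624023438, 33.91615676879883), array([0.711, 0.25 ]))
```

View pics/w_b1.png

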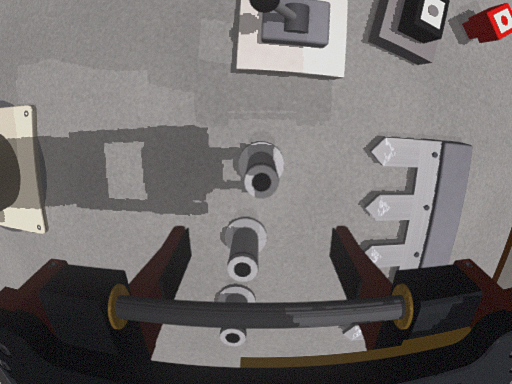

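Only three barrels are present, and bore detection gives (0.465, 0.032), which matches the top-view estimate. Next I'll slide the first barrel.

```bash
cat >> h.py <<'E'
def dk(x,k): return O+RM@[x,(.117,.039,-.039,-.117)[k]]
def slide(est,k,z=.034):
    command_gripper(1); move_pose([*est,.22],down(TH))
    P=pose(); c=[b[2] for b in bores(grab("wrist"),P)]
    c=min(c,key=lambda b:np.hypot(*(b-est))); print("bore",c,"est",est)
    if np.hypot(*(c-est))>.025: return False
    movel([*c,.12],v=.2); movel([*c,z],v=.08)
    command_gripper(0); print("grip",get_grip_width(),get_ft_force())
    if not .3<get_grip_width()<.55: return False
    movel([*dk(-.085,k),z],v=.1); print(movel([*dk(-.05,k),z],v=.05,until_force=25),get_ft_force())
    command_gripper(.5); print("w",get_grip_width())
    r=movel([*dk(.014,k),z],v=.04,until_force=8)
    print("stop",r,RM.T@(get_tcp_pos()[:2]-O),get_ft_force())
    command_gripper(.66); p=get_tcp_pos(); movel([p[0],p[1],.22],v=.2); print(get_time())
    return True
E
python3 - <<'E'
from h import *
np.set_printoptions(precision=4,suppress=True)
slide(np.array([.4649,.0322]),0)
p=get_tcp_pos(); P=pose(); im=grab("wrist","w_s1")
for b in bores(im,P): print(b, RM.T@(b[2]-O))
E
```

```text
bore [0.465  0.0322] est [0.4649 0.0322]
grip 0.40982442278212783 [ 1.2903 -0.6193 -1.4417]
False [-0.0922 -0.042  -4.0434]
w 0.5001923272582053
stop True [-0.046   0.1171] [ 0.6764 -0.5136  0.3084]
21.8083
((61.95452880859375, 298.60174560546875), (20.9296932220459, 33.427589416503906), array([ 0.3258, -0.1756])) [-0.3495 -0.0638]
((123.43416595458984, 254.19158935546875), (8.482324600219727, 12.202798843383789), array([ 0.451 , -0.0749])) [-0.2166  0.0263]
((258.1252136230469, 181.05055236816406), (13.799860000610352, 14.657177925109863), array([0.6082, 0.0305])) [-0.0513  0.1185]
```

View pics/w_s1.png

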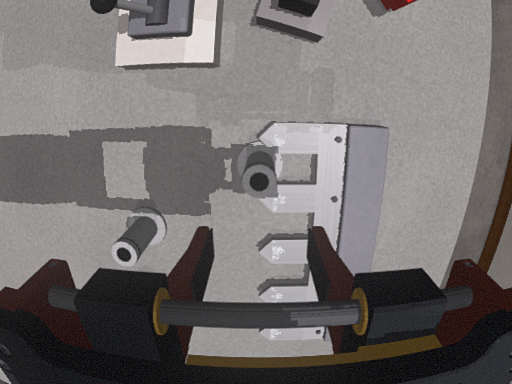

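The force stop fired early, probably from the grip release settling. The barrel is standing in the mouth of slot 1 at pixel (258,181), 51 mm short of home. I'll push again with a higher threshold.

```bash
cat >> h.py <<'E'
def push(k,z=.034,F=18,end=.014):
    command_gripper(.5); wait(.3)
    r=movel([*dk(end,k),z],v=.05,until_force=F)
    print("stop",r,RM.T@(get_tcp_pos()[:2]-O),get_ft_force())
    command_gripper(.66); p=get_tcp_pos(); movel([p[0],p[1],.22],v=.2)
    P=pose(); im=grab("wrist","w_push%d_%d"%(k,get_time()))
    for b in bores(im,P): print(b[0], RM.T@(b[2]-O),b[2])
    print(get_time())
E
sed -i '/^    r=movel(\[\*dk(.014,k),z\],v=.04,until_force=8)/,/^    return True/{s/^    r=.*/    push(k,z); return True/;t;d}' h.py; sed -n 48,75p h.py
python3 - <<'E'
from h import *
np.set_printoptions(precision=4,suppress=True)
c=dk(-.0513,0); movel([*c,.034],v=.12)
push(0)
E
```

```text
if not .3<get_grip_width()<.55: return False
    movel([*dk(-.085,k),z],v=.1); print(movel([*dk(-.05,k),z],v=.05,until_force=25),get_ft_force())
    command_gripper(.5); print("w",get_grip_width())
    push(k,z); return True
def push(k,z=.034,F=18,end=.014):
    command_gripper(.5); wait(.3)
    r=movel([*dk(end,k),z],v=.05,until_force=F)
    print("stop",r,RM.T@(get_tcp_pos()[:2]-O),get_ft_force())
    command_gripper(.66); p=get_tcp_pos(); movel([p[0],p[1],.22],v=.2)
    P=pose(); im=grab("wrist","w_push%d_%d"%(k,get_time()))
    for b in bores(im,P): print(b[0], RM.T@(b[2]-O),b[2])
    print(get_time())
stop True [0.0083 0.1158] [-2.3639 -0.8895  0.7348]
(62.19828796386719, 298.7740783691406) [-0.2993 -0.0688] [ 0.3763 -0.1764]
(328.43487548828125, 253.83595275878906) [0.0821 0.0321] [ 0.7482 -0.0449]
(88.69181823730469, 249.48802185058594) [-0.2169  0.026 ] [ 0.4507 -0.0752]
(56.21446228027344, 9.200766563415527) [-0.2337  0.3276] [0.4094 0.224 ]
(59.508602142333984, 11.695341110229492) [-0.228   0.3229] [0.4155 0.2197]
27.1333
```

```bash
python3 -c "
import cv2;a=cv2.imread('pics/w_push0_26.png') if __import__('os').path.exists('pics/w_push0_26.png') else cv2.imread('pics/w_push0_27.png')
cv2.imwrite('pics/z1.png',cv2.resize(a[100:300,60:400],(680,400)))"; ls pics | grep push
```

```text
w_push0_27.png
```

View pics/z1.png

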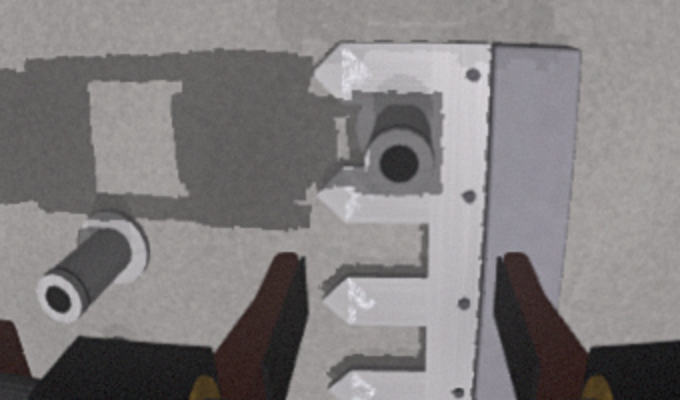

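```bash
python3 - <<'E'
from h import *
np.set_printoptions(precision=4,suppress=True)
P=pose(); im=grab("wrist")
for lim in (25,30,35):
  for b in bores(im,P,lim):
    if abs(b[0][0]-259)<20: print(lim,b,RM.T@(b[2]-O))
# slot end edges in same image at z=.021: slot1 end line zoomed x~441 y~130; slot2 x~427,y~240; tips
W=lambda x,y: RM.T@(onz("wrist",60+(x+.5)/2-.5,100+(y+.5)/2-.5,.021,P)-O)
for p in [(441,120),(427,235),(421,340),(313,75),(318,197),(323,293),(491,130),(484,240)]: print(W(*p))
E
```

```text
[0.0275 0.1254]
[0.0199 0.0486]
[ 0.0173 -0.0332]
[-0.0513  0.1536]
[-0.0509  0.0744]
[-0.051   0.0041]
[0.0589 0.1195]
[0.0578 0.0452]
```

```bash
sed -i 's/^TH=.0815; O=np.array(\[.669,/TH=.0815; O=np.array([.6715,/' h.py; python3 - <<'E'
from h import *
np.set_printoptions(precision=4,suppress=True)
P=pose(); print(P[0]); im=grab("wrist")
b=onz("wrist",259.5,181.5,.09,P); print(b,RM.T@(b-O)-[0,.117])
g=cv2.cvtColor(im,cv2.COLOR_BGR2GRAY)[160:205,240:280]; print(g.min(),np.percentile(g,[2,10,30,50]))
E
```

```text
[0.6669 0.0327 0.2183]
[0.6628 0.0333] [0.0009 0.0001]
34 [ 41.  47.  96. 119.]
```

```bash
python3 - <<'E'
from h import *
np.set_printoptions(precision=4,suppress=True)
if slide(np.array([.4507,-.0752]),1):
    slide(np.array([.4455,-.187]),3)
E
ls -t pics|head -3
```

```text
bore [ 0.4517 -0.0742] est [ 0.4507 -0.0752]
grip 0.4081664354250904 [ 2.107   0.8259 -0.6209]
False [-4.3623 -1.3349  5.5478]
w 0.5011897513926007
stop True [0.0054 0.0392] [-1.5538 -0.9396  1.2598]
(62.09553146362305, 298.84320068359375) [-0.2982 -0.1424] [ 0.3859 -0.2497]
37.5167
bore [ 0.4455 -0.1896] est [ 0.4455 -0.187 ]
grip 0.4036916061354858 [-0.039   0.5803  0.2356]
False [-2.6157  1.2041  2.0957]
w 0.49829303943467396
stop True [ 0.0053 -0.1166] [-1.5497 -0.3519  2.0241]
(62.0975456237793, 298.81573486328125) [-0.2985 -0.2974] [ 0.3982 -0.4042]
(255.3739013671875, 181.46470642089844) [-0.0032 -0.1148] [ 0.6777 -0.1982]
48.0417
w_push3_47.png
w_push1_37.png
z1.png
```

```bash
python3 - <<'E'
from h import *
p=get_tcp_pos(); movel([p[0],p[1],.33]); move_pose([.6,.25,.33],down(np.pi/2))
t=grab("top","t2"); s=grab("scene","s2"); print(pose(),get_time())
a=cv2.imread("pics/w_push3_47.png")[100:250,150:360]
m=np.vstack([np.hstack([cv2.resize(a,(420,300)),cv2.resize(s[170:320,190:370],(360,300))]),cv2.resize(t[110:220,190:330],(780,613))[:290]])
cv2.imwrite("pics/m2.png",m)
for p in [(x,y) for x,y in []]: pass
E
```

```text
(array([0.6005302 , 0.24897808, 0.32991774]), array([ 5.54469741e-05,  7.07769646e-01,  7.06443289e-01, -6.10989759e-05])) 50.7
```

View pics/m2.png

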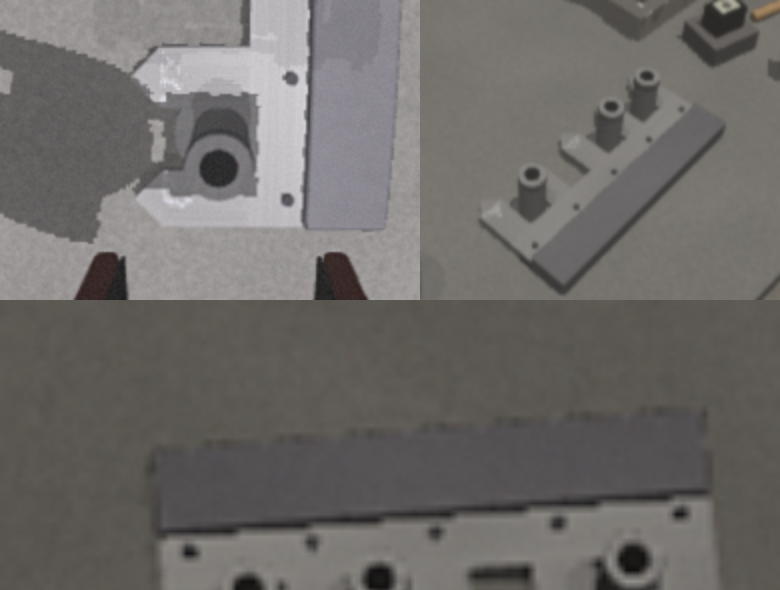

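```bash
python3 - <<'E'
from h import *
np.set_printoptions(precision=4,suppress=True)
for n,f,roi in (("top","t2",(215,145,110,40)),("scene","s2",(190,170,180,150))):
    im=cv2.imread(f"pics/{f}.png"); x,y,w,h=roi
    g=cv2.resize(cv2.cvtColor(im,cv2.COLOR_BGR2GRAY)[y:y+h,x:x+w],None,fx=4,fy=4,interpolation=cv2.INTER_CUBIC)
    cs,_=cv2.findContours((g<48).astype(np.uint8),cv2.RETR_LIST,cv2.CHAIN_APPROX_NONE)
    for c in cs:
        if len(c)<16: continue
        (u,v),(a,b),_=cv2.fitEllipse(c)
        if max(a,b)<45 and min(a,b)>10:
            q=onz(n,x+(u+.5)/4-.5,y+(v+.5)/4-.5,.09); print(n,(a,b),q,RM.T@(q-O))
E
```

```text
top (25.729598999023438, 39.84682083129883) [0.6395 0.0328] [-0.0225  0.1185]
top (28.57118797302246, 37.88262939453125) [ 0.6464 -0.0418] [-0.0216  0.0436]
top (17.694385528564453, 19.456829071044922) [0.6624 0.0365] [0.0007 0.1204]
top (18.074148178100586, 18.685823440551758) [ 0.6691 -0.0428] [0.0009 0.0408]
top (36.536312103271484, 42.12743377685547) [ 0.6627 -0.1888] [-0.0174 -0.1042]
top (19.32615852355957, 19.633859634399414) [ 0.6813 -0.1969] [ 0.0006 -0.1138]
```

All three bores sit at the same dock x (0.6–0.9 mm) in the top view, and the scene view shows each one inside a slot, so they are home. Next I'll look at the module.

```bash
python3 - <<'E'
from h import *
command_gripper(1)
move_pose([.70,.25,.23],down(np.pi/2))
P=pose(); im=grab("wrist","w_mod"); print(P)
cv2.imwrite("pics/w_modz.png",cv2.resize(im[40:240,160:360],(600,600),interpolation=cv2.INTER_CUBIC))
E
```

```text
(array([0.69971656, 0.25003881, 0.23021468]), array([-2.07028924e-04,  7.07182286e-01,  7.07031193e-01, -2.52239617e-04]))
```

View pics/w_modz.png

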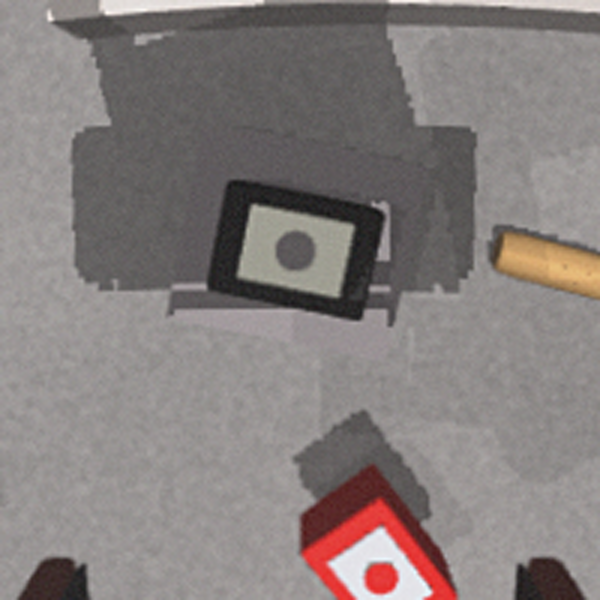

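```bash
python3 - <<'E'
from h import *
np.set_printoptions(precision=4,suppress=True)
P=(np.array([0.69971656,0.25003881,0.23021468]),np.array([-2.07028924e-04,7.07182286e-01,7.07031193e-01,-2.52239617e-04]))
W=lambda x,y,z: onz("wrist",160+(x+.5)/3-.5,40+(y+.5)/3-.5,z,P)
for nm,C in (("label",[(250,203),(356,222),(343,298),(237,280)]),("head",[(230,182),(383,209),(362,320),(210,290)])):
    C=np.array([W(*c,.084) for c in C]); c=C.mean(0)
    e=(C[1]-C[0]+C[2]-C[3])/2; f=(C[3]-C[0]+C[2]-C[1])/2
    print(nm,c,"y-len",np.hypot(*e),"x-len",np.hypot(*f),"yaw",np.arctan2(-e[0],e[1]),np.arctan2(f[1],f[0]))
print("disc",W(296,250,.084)); print("red",W(365,465,.0),W(380,500,.074),W(380,500,.044)); print("brush",W(500,250,.02))
E
```

```text
label [0.6386 0.2472] y-len 0.03717770697786259 x-len 0.02711562103089387 yaw -0.17539725806686599 -0.16696865316622636
head [0.6384 0.2471] y-len 0.05370370742427396 x-len 0.03899934071188253 yaw -0.18768317574234153 -0.18330517674347915
disc [0.6384 0.247 ]
red [0.7442 0.2785] [0.7338 0.279 ] [0.7451 0.2818]
brush [0.642  0.3328]
```

```bash
python3 - <<'E'
from h import *
move_pose([.5439,.3335,.196],down(np.pi/2))
P=pose(); im=grab("wrist","w_sock"); print(P)
cv2.imwrite("pics/w_sockz.png",cv2.resize(im[40:200,160:360],(750,600),interpolation=cv2.INTER_CUBIC))
E
```

```text
(array([0.54521535, 0.33395913, 0.19781181]), array([6.33280967e-04, 7.06875232e-01, 7.07336093e-01, 1.62998809e-03]))
```

View pics/w_sockz.png

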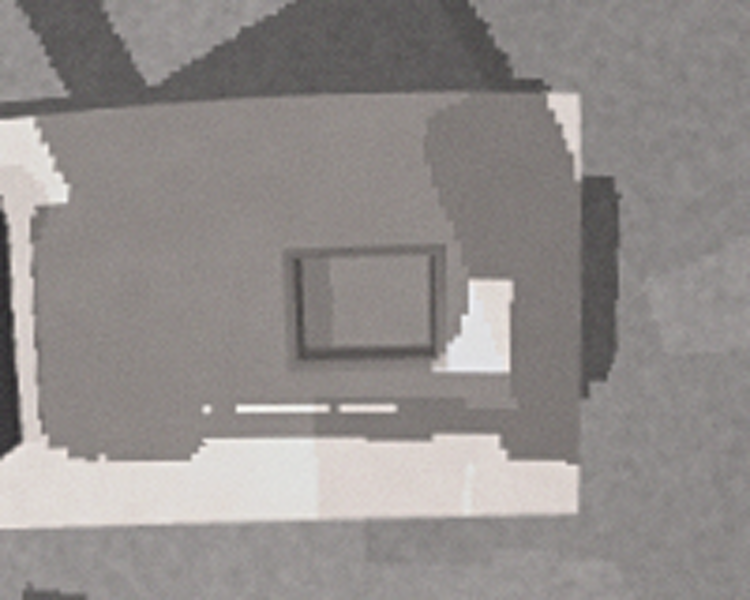

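```bash
python3 - <<'E'
from h import *
np.set_printoptions(precision=4,suppress=True)
P=(np.array([0.54521535,0.33395913,0.19781181]),np.array([6.33280967e-04,7.06875232e-01,7.07336093e-01,1.62998809e-03]))
W=lambda x,y,z: onz("wrist",160+(x+.5)/3.75-.5,40+(y+.5)/3.75-.5,z,P)
C=np.array([W(*c,.05) for c in [(285,248),(446,244),(445,364),(290,370)]]); print(C,C.mean(0))
C=np.array([W(*c,.048) for c in [(297,257),(434,252),(433,356),(301,360)]]); print(C,C.mean(0))
a,b,c,d=[W(*c,.05) for c in [(580,93),(579,514),(10,527),(10,103)]]; print(a,b,c,d)
print("yaw",np.arctan2(*(b-a)[::-1]),np.arctan2(-(b-c)[0],(b-c)[1]),"centre by edges +y end mid",(a+b)/2)
E
```

```text
[[0.4664 0.3077]
 [0.4653 0.3519]
 [0.499  0.352 ]
 [0.5007 0.3087]] [0.4828 0.3301]
[[0.469  0.3108]
 [0.4676 0.3488]
 [0.497  0.3487]
 [0.4981 0.3116]] [0.4829 0.33  ]
[0.4217 0.3887] [0.5423 0.392 ] [0.546 0.223] [0.4214 0.2296]
yaw 0.026813594101941396 0.021955457665675308 centre by edges +y end mid [0.482  0.3903]
```

```bash
python3 - <<'E'
from h import *
np.set_printoptions(precision=4,suppress=True)
m=np.array([.6384,.2471]); s=np.array([.4828,.3300])
movel([.58,.30,.22]); move_pose([*m,.16],down(-.178)); print(get_joint_pos())
movel([*m,.05],v=.12); command_gripper(0); print("grip",get_grip_width()*88,get_tcp_pos(),get_ft_force())
movel([*get_tcp_pos()[:2],.17],v=.15); print("held",get_grip_width()*88,get_ft_force(),get_time())
move_pose([*s,.17],down(.025)); movel([*s,.10],v=.15); wait(.3); print(pose())
r=movel([*s,.0575],v=.02,until_force=20)
print(r,pose(),get_ft_force(),get_time())
P=pose(); grab("wrist","w_ins")
E
```

```text
[0.3527 0.5773 1.5304 0.0001 1.0341 0.5291]
grip 40.05341689082916 [0.6385 0.2471 0.05  ] [ 0.5093  0.6347 -1.0262]
held 39.70948561160085 [ 0.4222  0.6953 -2.4106] 57.6167
(array([0.4833, 0.3303, 0.1009]), array([-0.0004,  0.9999,  0.0125,  0.0007]))
True (array([0.4832, 0.3301, 0.06  ]), array([-0.    ,  0.9999,  0.0125,  0.0002])) [0.966  0.1498 3.7181] 61.15
```

```bash
python3 - <<'E'
from h import *
np.set_printoptions(precision=4,suppress=True)
command_gripper(.7); p=get_tcp_pos(); movel([p[0],p[1],.2],v=.15)
command_gripper(0); movel([p[0],p[1],.12],v=.1); wait(.2)
r=movel([p[0],p[1],.088],v=.02,until_force=20); print("press",r,get_tcp_pos())
movel([p[0],p[1],.25],v=.2); movel([.5439,.3335,.25])
move_pose([.56,.30,.25],down(np.pi/2)); print(pose(),get_time()); a=grab("wrist","w_ins2"); s=grab("scene","s3")
cv2.imwrite("pics/m3.png",np.hstack([cv2.resize(a[0:260,120:400],(420,390)),cv2.resize(s[125:255,240:367],(380,390))]))
E
```

```text
press True [0.4836 0.3301 0.0944]
(array([0.5596, 0.3001, 0.2501]), array([-0.    ,  0.7073,  0.7069,  0.    ])) 69.1
```

View pics/m3.png

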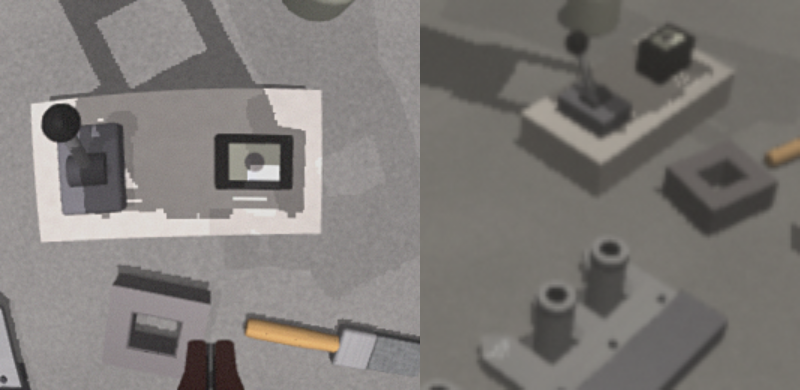

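The module's head sits on the console at (254,160), and the press stopped at 94 mm, which is the home height. The switch still leans off. I'll recheck the barrels, then switch on.

```bash
python3 - <<'E'
from h import *
np.set_printoptions(precision=4,suppress=True)
def check():
    im=grab("top"); x,y,w,h=215,145,110,40
    g=cv2.resize(cv2.cvtColor(im,cv2.COLOR_BGR2GRAY)[y:y+h,x:x+w],None,fx=4,fy=4,interpolation=cv2.INTER_CUBIC)
    cs,_=cv2.findContours((g<48).astype(np.uint8),cv2.RETR_LIST,cv2.CHAIN_APPROX_NONE); r=[]
    for c in cs:
        if len(c)<16: continue
        (u,v),(a,b),_=cv2.fitEllipse(c)
        if 15<max(a,b)<24 and min(a,b)>14: r.append(RM.T@(onz("top",x+(u+.5)/4-.5,y+(v+.5)/4-.5,.09)-O))
    print(r); return len(r)==3 and all(abs(q[0])<.004 for q in r)
if check():
    move_pose([.395,.207,.30],down(np.pi/2)); movel([.395,.207,.125],v=.15); wait(.2)
    r=movel([.503,.207,.125],v=.06,until_force=10); print(r,get_tcp_pos(),get_ft_force())
    if r and get_tcp_pos()[0]<.485: r=movel([.503,.207,.125],v=.06,until_force=12); print(r,get_tcp_pos())
    movel([.45,.207,.125]); movel([.45,.207,.33],v=.2); move_pose([.38,.05,.36],down(np.pi/2)); check()
    print(get_time()); t=grab("top"); s=grab("scene")
    cv2.imwrite("pics/m4.png",np.hstack([cv2.resize(t[120:260,110:340],(460,280)),cv2.resize(s[125:300,190:400],(336,280))]))
E
```

```text
[array([0.0007, 0.1203]), array([0.0009, 0.0408]), array([ 0.0006, -0.1138])]
True [0.4971 0.2066 0.1242] [-0.2285  0.7077  1.0072]
[array([0.0007, 0.1204]), array([0.0008, 0.0408]), array([ 0.0006, -0.1138])]
75.5667
```

View pics/m4.png

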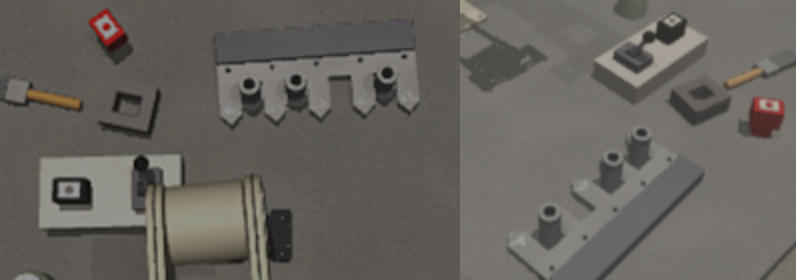

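```bash
python3 -c "
from station import *
wait(.5); print(get_ft_force()); job_done(); print(get_time())"
```

```text
[-0.60476741 -0.13802523 -0.36492962]
the job is handed in; nothing more can be done
the job is handed in; nothing more can be done
```

I handed the job in at about 76 s on the robot's clock. By my own checks everything is in place; the hand-in reports no verdict.

- **Order:** I switched the preheater off, slid the three barrels into slots 1, 2 and 4, moved the module from its stand into the socket, and switched the preheater on again. Only three barrels were on the bench, and I saw no sign of one being knocked aside.
- **Barrels:** In the last top view all three bores lie within 1 mm of home along the slots. They read 2–3 mm off sideways, which I put down to camera calibration because the slots leave only 2 mm of play.
- **Module:** The insertion stopped at the expected height. A press from above then stopped at 94 mm, exactly the home height.
- **Switch:** The knob is back at its starting "on" position in the picture. The push ended against the stop, within 1 mm of where I expected it.
- **Corrected on the way:**
  - The force stop fired early on the first barrel and left it in the slot mouth; a second push seated it.
  - The wrist view put the dock about 2.5 mm further out than my first fit, so I corrected that before the other two barrels.
  - After the last barrel, the wrist view read it 3 mm short of home. The top view, which I trusted, showed it level with the others.

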